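# Put four swapped containers back on their own spill plates

## Task

Four containers stand on the wrong steel spill plates: move each so that it stands upright in the middle of the plate meant for its foot - the wide cup on the large round plate, the red-capped bottle on the medium round plate, the little dark bottle on the small round plate and the square carton on the square plate. All four plates are taken, so set a container down on the empty cork mat (or on bare bench) when you need room. Knock nothing over and leave the green vial where it is.

Things in the scene. Friction and masses are not known exactly. Their poses are not given: they have to be found in the camera images.
- wide_cup: squat clear specimen cup with a white screw cap, the widest container: 70 mm tall; body 50 to 55 mm across up to 56 mm, then the cap, 59 mm across; closed, about 55 g. Gripped well across the cap and the body's top, 58 mm above its foot. Origin: centre of its underside; z up. Belongs on plate_wide
- methanol_bottle: white round bottle with a red band and a red cap, the tallest round one: body 42 mm across up to 71 mm, cap 31 mm across, 98 mm tall; closed, about 90 g; grip the body about 52 mm above its foot. Origin: centre of its underside; z up. Belongs on plate_medium
- small_bottle: little dark violet round bottle, the smallest container: body 25 mm across up to 46 mm, cap 19 mm across, 62 mm tall; closed, about 28 g; grip the body about 32 mm above its foot. Origin: centre of its underside; z up. Belongs on plate_small
- gable_carton: white cardboard carton of square plan with a gable (roof-shaped) top: 46 x 46 mm, walls upright to 66 mm, ridge at 102 mm; about 60 g. Its four upright faces look along its own x and y axes; grip it across two opposite faces, high up, about 64 mm above its foot with the fingertips reaching some 20 mm lower on the upright walls, so that a gripper's palm clears the ridge. Origin: centre of its underside; z up. Belongs on plate_square
- plate_wide: large round steel spill plate, 110 mm across, with a dark round inlay 62 mm across in the middle. Fixed to the bench; 6 mm thick. Origin: centre of its underside (the top is 6 mm higher); z up. 
- plate_medium: medium round steel spill plate, 90 mm across, with a dark round inlay 44 mm across in the middle. Fixed to the bench; 6 mm thick. Origin: centre of its underside (the top is 6 mm higher); z up. 
- plate_small: small round steel spill plate, 70 mm across, with a dark round inlay 27 mm across in the middle. Fixed to the bench; 6 mm thick. Origin: centre of its underside (the top is 6 mm higher); z up. 
- plate_square: square steel spill plate, 88 x 88 mm, with a dark square inlay 48 x 48 mm in the middle. Fixed to the bench; 6 mm thick. Origin: centre of its underside (the top is 6 mm higher); z up. 
- cork_mat: empty oblong cork mat, 80 mm along its x, 110 mm along its y: the free spot. Fixed to the bench; 6 mm thick. Origin: centre of its underside (the top is 6 mm higher); z up. 
- green_vial: white-capped vial with green bands, 35 mm across, 80 mm tall, loose on the bench beside the plates; not part of the job, to be left where it is. Origin: centre of its underside; z up. 
Not all that is in view belongs to the job. What is shaped like the gable_carton but blue is not meant.

How it is judged (in metres and radians):
At the end, for the whole second after the job is handed in: Each container stands upright (within 0.1 rad), at rest, on the top of its own plate with its centre within 15 mm of the plate's centre: wide_cup on plate_wide, methanol_bottle on plate_medium, small_bottle on plate_small, gable_carton on plate_square (horizontal distance between wide_cup and plate_wide below 0.015 m and angle between each of wide_cup, methanol_bottle, small_bottle, gable_carton's own z axis and vertical below 0.1 rad and z of wide_cup in the frame of plate_wide between 0.002 and 0.011 m and linear speed of each of wide_cup, methanol_bottle, small_bottle, gable_carton below 0.02 m/s and horizontal distance between methanol_bottle and plate_medium below 0.015 m and z of methanol_bottle in the frame of plate_medium between 0.002 and 0.011 m and horizontal distance between small_bottle and plate_small below 0.015 m and z of small_bottle in the frame of plate_small between 0.002 and 0.011 m and horizontal distance between gable_carton and plate_square below 0.015 m and z of gable_carton in the frame of plate_square between 0.002 and 0.011 m); the robot touches nothing.
It fails at once if a container is knocked over (tilted more than 0.7 rad) (angle between any of wide_cup, methanol_bottle, small_bottle, gable_carton's own z axis and vertical above 0.7 rad).
It fails at once if the green vial is displaced by more than 30 mm or knocked over (distance of green_vial from where it was at the start of the episode above 0.03 m or angle between green_vial's own z axis and vertical above 0.5 rad).
It also fails if it takes over 136 s, if anything falls off the work surface, if the arm or the gripper's body presses on something with over 40 N, if the wrist force passes 120 N, or if a joint passes its speed limit or range.

## Robot

A 6-joint arm with a two-finger parallel gripper is mounted at the origin on a cart in front of the work surface, level with it; the furniture and walls round the work are solid. World frame = base frame: x ahead of the robot, y to its left, z up, the work surface at z = 0. Lengths are in mm, angles in rad, forces in N, time in s.
With the tool pointing down it reaches from about 350 to 775 mm from the base axis. Payload 5.5 kg.
Tool frame: the origin (TCP) lies at the very end of the fingers, on their centre line; the grasp point (between the pads) lies 19 mm behind it; z points along the fingers, y is the line along which they close (so a half turn about z gives the same grasp; the last joint's range is limited). The gripper opens to 85 mm and grips with 20 to 120 N. Pads are 22 mm wide; open, the fingers measure 114 mm over their backs; the gripper's body (76 mm by 85 mm) begins 54 mm behind the grasp point. The pads swing forward as they close: fully open they stand 13 mm farther back than shut.
Start: joints at [1.182, 0.313, 0.046, 1.304, 0, 1.431], TCP at [141.611, 557.331, 231.323] pointing down, gripper open.
Joint ranges: [-2.76, 2.76], [-0.86, 1.69], [-1.03, 1.26], [-2.2, 2.34], [-1.47, 1.5], [-3.14, 3.14]. Speed limits (rad/s): [2.57, 2.57, 3.14, 3.14, 3.14, 3.14].

## Interface

Orientations are given as a unit quaternion [w, x, y, z].
In Python, from bench import observe, viewer, order gives the robot as it stands.
- The arm moves only by the shell command python3 -m pendant 'ROWS' [OPENING] [FORCE]. ROWS is a JSON object of lists of equal length, an entry for each row: "dp": the shift along the tool's x, y, z in cm, a list of three; "delta_rot": the turn, a rotation vector about the tool's x, y, z in degrees, a list of three. A call has 1 to 12 rows; each row is the pose to reach, as a shift and turn from the pose commanded when the call began, along the tool's axes at that moment; what a row does not reach only later rows make up. A row lasts 1/8 s, in which the tool goes at most 62.5 mm and 10.7 degrees, less where a joint would pass 70% of its speed; a pose out of reach is approached as far as the arm can. A call with a gripper value outside its range is refused whole. OPENING is the opening, from -1 (shut) to 1 (fully open), set as the call begins (- or left out, the last holds). The fingers move at their own pace and stop on an object; FORCE is the grip in N (left out, the last holds). Time passes only in rows, so rows that repeat a pose let the fingers close. It gives the time, the measured TCP pose, the force, the opening and the grip force at its end, in the units of the state.
- observe(): the state, without advancing time (a new reading comes with each control period).
- viewer.grab_frame(name): name is "scene" or "top" or "wrist"; returns (picture, depth): 384x512x3 uint8, red, green, blue; 384x512 float32, mm along the optical axis (not along the pixel's ray), 0 where there is no reading.
- viewer.camera_info(name): a dict with "fx", "fy", "cx", "cy" (pixels), "camera_from_world" (4x4, takes a point from world to camera coordinates). Camera axes: x right, y down, z forward; pixel columns grow to the right and rows downward; lengths in mm; the calibration is good to about 2 mm. A picture is of the moment at which its call begins: read the wrist's pose just before it. camera_info takes no time and is no camera call; for the wrist camera it gives the pose at the moment of the call.
- order.job_done(): hands the job in; it is judged then, once.
The state is a dict: "t": time; "joints": joint angles; "joint_velocities": joint speeds; "effort": joint torques, N m; "tcp_pos": TCP position; "eef_rot": TCP orientation; "wrist_force": force on the tool from outside, world axes, zero at the start; "wrist_torque": the same for the moment, N m; "width": opening from 0.0 (shut) to 1.0 (fully open); "grip_force": force on a finger pad.
Only numpy, scipy, OpenCV 4.12 (cv2) and the standard library are available. Lean on these libraries where they do the work, as an engineer would, in place of code of your own. Each camera call takes 0.05 s, during which the arm holds its last target. There are 200 camera calls.

## Working session

There is one attempt and no reset: what is moved stays moved. The work goes in short steps, Python scripts to look and compute and a shell command to move; the robot and the scene stay as the last step left them, time stands still between calls to the robot, and variables do not carry over. Pictures are saved under pics/ and viewed, at most 14 in all, crops included, and the job is handed in when it is done.

```bash
mkdir -p pics; ls
python3 - <<'E'
from bench import observe, viewer
import cv2,numpy as np
print(observe())
for n in("scene","top"):
    p,d=viewer.grab_frame(n); cv2.imwrite(f"pics/{n}0.png",p[:,:,::-1]); np.save(f"pics/{n}0.npy",d)
    print(n,viewer.camera_info(n))
E
```

```text
pics
{'t': 0.0, 'joints': array([1.18239430e+00, 3.14008979e-01, 4.49628554e-02, 1.30361447e+00,
       5.34559764e-06, 1.43115978e+00]), 'joint_velocities': array([-2.97427993e-04,  1.21065055e-03, -4.92109912e-05, -8.08330382e-04,
        7.45952436e-04,  4.60071526e-04]), 'effort': array([ 5.11730195e-04, -4.80630362e+01,  2.98530149e+01,  1.94005662e-02,
       -5.91587263e-05, -1.52090240e-05]), 'tcp_pos': array([141.39671644, 556.80196475, 230.39741428]), 'eef_rot': array([-2.45832437e-04,  1.24062216e-01,  9.92274003e-01, -8.99137338e-04]), 'wrist_force': array([-0.39229927,  1.10306809,  0.27147687]), 'wrist_torque': array([0.00465171, 0.02394898, 0.02816648]), 'grip_force': 0.0, 'width': 1.0029453756978224}
scene {'fx': 364.73877795930315, 'fy': 364.73877795930315, 'cx': 271.5980643162436, 'cy': 184.26673884175648, 'camera_from_world': array([[ 8.41537329e-01, -5.39995154e-01,  1.48377246e-02,
        -3.89962556e+02],
       [-2.36702852e-01, -3.93293222e-01, -8.88421185e-01,
         1.84920874e+02],
       [ 4.85578711e-01,  7.44127459e-01, -4.58789321e-01,
         5.90483358e+02],
       [ 0.00000000e+00,  0.00000000e+00,  0.00000000e+00,
         1.00000000e+00]])}
top {'fx': 363.57927577083433, 'fy': 363.57927577083433, 'cx': 253.6816336445723, 'cy': 182.81557504695093, 'camera_from_world': array([[-1.44034621e-02, -9.99894097e-01,  2.08219820e-03,
         9.11270580e+01],
       [-9.93544056e-01,  1.40775717e-02, -1.12570117e-01,
         5.00390990e+02],
       [ 1.12528883e-01, -3.69015506e-03, -9.93641602e-01,
         8.22061334e+02],
       [ 0.00000000e+00,  0.00000000e+00,  0.00000000e+00,
         1.00000000e+00]])}
```

View pics/scene0.png

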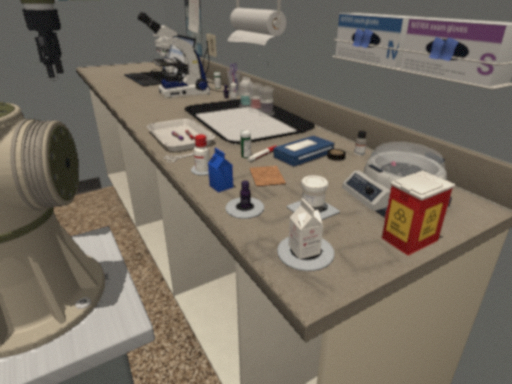

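View pics/top0.png

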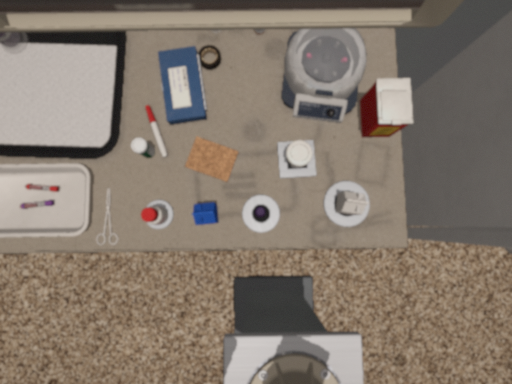

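The scene shows the methanol bottle on a small round plate, the violet bottle on a medium plate, the carton on the large plate and the cup on the square plate. In the top view these sit at about (157,214), (261,213), (347,204) and (297,157). The cork is at (212,158), the vial at (143,147) and the blue decoy at (205,213).

```bash
cat > h.py <<'E'
import numpy as np,cv2
from bench import observe,viewer
def ray(uv,z,i):
    "pixels (N,2) -> world points on height z"
    M=i["camera_from_world"];R,t=M[:3,:3],M[:3,3];c=-R.T@t
    uv=np.atleast_2d(uv).astype(float)
    d=np.c_[(uv[:,0]-i["cx"])/i["fx"],(uv[:,1]-i["cy"])/i["fy"],np.ones(len(uv))]@R
    return c+d*((z-c[2])/d[:,2])[:,None]
def cloud(d,i):
    M=i["camera_from_world"];R,t=M[:3,:3],M[:3,3]
    v,u=np.mgrid[:d.shape[0],:d.shape[1]]
    P=np.dstack([(u-i["cx"])/i["fx"]*d,(v-i["cy"])/i["fy"]*d,d])
    return (P-t)@R
def proj(p,i):
    q=i["camera_from_world"]@np.append(p,1.);return i["fx"]*q[0]/q[2]+i["cx"],i["fy"]*q[1]/q[2]+i["cy"]
E
python3 - <<'E'
from h import *
i=viewer.camera_info("top");d=np.load("pics/top0.npy");W=cloud(d,i);p=cv2.imread("pics/top0.png")
cv2.imwrite("pics/topc.png",cv2.resize(p[110:245,125:385],None,fx=3,fy=3,interpolation=cv2.INTER_CUBIC))
hsv=cv2.cvtColor(p,cv2.COLOR_BGR2HSV)
for n,(u,v) in dict(meth=(157,214),small=(261,213),cart=(347,204),cup=(297,157),vial=(143,147),blue=(205,213)).items():
    s=np.s_[v-26:v+27,u-26:u+27];w=W[s].reshape(-1,3);
    print(n,"maxz",np.percentile(w[:,2],99.5).round(1))
    for lo,hi in((2,9),(20,60),(60,72),(72,90),(90,115)):
        q=w[(w[:,2]>lo)&(w[:,2]<hi)]
        if len(q)>8: 
            c,sz,a=cv2.minAreaRect(q[:,:2].astype(np.float32)); print(lo,hi,len(q),np.round(c,1),np.round(sz,1),round(a),"med",np.median(q,0).round(1))
m=((hsv[...,1]<45)&(hsv[...,2]>125)).astype(np.uint8)
for c in cv2.findContours(m[:,125:385],0,1,offset=(125,0))[0]:
    if cv2.contourArea(c)>150:
        w=ray(c[:,0],6,i)[:,:2].astype(np.float32);print("plate?",np.round(cv2.minEnclosingCircle(w)[0]),cv2.minEnclosingCircle(w)[1],cv2.minAreaRect(w))
E
```

```text
meth maxz 106.5
2 9 599 [433.4 315.5] [126.9 123.8] 89 med [439.5 305.    3.6]
20 60 71 [430.4 294.3] [12.9 38.5] 89 med [427.4 290.7  40.8]
60 72 106 [430.1 303.3] [30.3 40.6] 81 med [429.7 296.   68.6]
72 90 26 [428.5 300.3] [14.9 32.6] 81 med [427.2 297.1  83.8]
90 115 193 [430.3 308.3] [29.9 30. ] 41 med [430.2 307.3 103.9]
small maxz 69.9
2 9 1207 [432.3  67.2] [124.9 123.9] 89 med [431.1  68.    5.8]
20 60 42 [435.1  70.6] [22.8 22.8] 89 med [431.7  73.1  45.9]
60 72 56 [435.4  72.1] [15.5 15.5] 89 med [435.4  71.1  68.3]
cart maxz 873.0
2 9 1092 [ 450.7 -139.1] [125.4 125.7] 88 med [ 450.  -125.1    5.8]
20 60 106 [ 442.  -119.8] [63.8 31.7] 35 med [ 447.5 -112.    40.8]
60 72 46 [ 451.5 -131.3] [42.6 46.4] 80 med [ 444.  -113.1   67.4]
72 90 325 [ 451.2 -133. ] [46.1 45.7] 81 med [ 446.1 -130.    81.8]
90 115 128 [ 450.4 -133.7] [37.9 37.5] 39 med [ 450.2 -135.1   93.6]
cup maxz 841.2
2 9 862 [566.7 -22.6] [127.1 128.7] 89 med [546.  -11.    5.5]
20 60 34 [544.9  -6.9] [40.7 10.3] 59 med [540.5  -4.9  36. ]
60 72 25 [556.5 -13.9] [58.2 43.5] 61 med [544.9  -2.7  70. ]
72 90 5
[... 1471 characters left out ...]
2)
plate? [601. 363.] 22.5008544921875 ((601.8026123046875, 363.26910400390625), (40.555389404296875, 42.63574981689453), 45.6875114440918)
plate? [612. 313.] 47.368736267089844 ((612.3049926757812, 312.8690490722656), (94.7147216796875, 20.536033630371094), 20.019672393798828)
plate? [ 706. -234.] 59.19622802734375 ((705.7721557617188, -230.40716552734375), (19.859771728515625, 117.75791931152344), 86.86248016357422)
plate? [746. 265.] 56.92998123168945 ((745.8154907226562, 264.8939514160156), (109.14451599121094, 48.96208572387695), 8.133851051330566)
plate? [ 775. -102.] 142.73068237304688 ((766.894287109375, -103.98702239990234), (197.7395477294922, 256.6802062988281), 88.56581115722656)
```

View pics/topc.png

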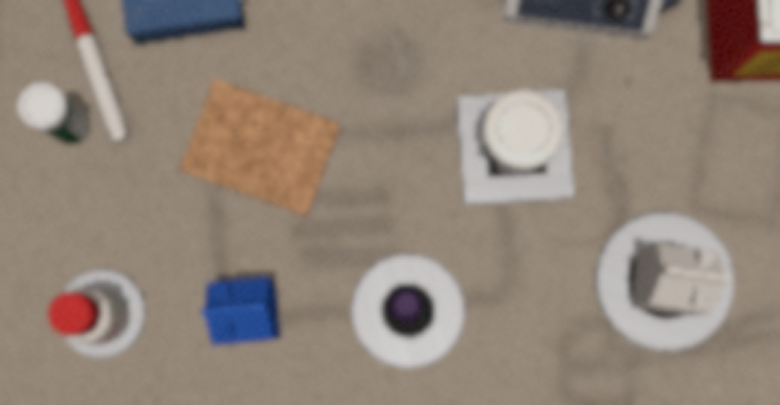

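The crop confirms the layout, and the depth heights match the given sizes (caps at about 104, 68 and 76, ridge at about 102). I'll fit the plate circles with known radii, then plan the first move.

```bash
cat >> h.py <<'E'
from scipy.spatial.transform import Rotation as Ro
from scipy.optimize import least_squares
def plan(*wps):
    "each wp x,y,z,psi(deg, tool y axis) -> dp(cm), delta_rot(deg), from the measured pose"
    s=observe();q=s["eef_rot"];R=Ro.from_quat([q[1],q[2],q[3],q[0]])
    for x,y,z,psi in wps:
        a=np.radians(psi);ty=np.array([np.cos(a),np.sin(a),0]);tz=np.array([0,0,-1.])
        T=Ro.from_matrix(np.c_[np.cross(ty,tz),ty,tz])
        print((x,y,z,psi),"dp",(R.inv().apply(np.array([x,y,z])-s["tcp_pos"])/10).round(2).tolist(),"rot",(R.inv()*T).as_rotvec(degrees=True).round(1).tolist())
def circ(w,r,c0):
    f=least_squares(lambda c:np.hypot(*(w-c).T)-r,c0,loss="soft_l1",f_scale=1.);return f.x.round(1),np.abs(f.fun).mean().round(2)
E
python3 - <<'E'
from h import *
i=viewer.camera_info("top");p=cv2.imread("pics/top0.png");hsv=cv2.cvtColor(p,cv2.COLOR_BGR2HSV)
m=((hsv[...,1]<45)&(hsv[...,2]>125)).astype(np.uint8)
cs=cv2.findContours(m,0,1)[0]
for n,r,c0 in(("small",35,(433,308)),("med",45,(432,68)),("wide",55,(451,-137))):
    w=np.vstack([ray(c[:,0],6,i)[:,:2] for c in cs]);k=abs(np.hypot(*(w-c0).T)-r)<8
    print(n,[circ(w[k],r+e,c0) for e in(0,1,2)],k.sum())
o=cv2.inRange(hsv,(5,90,100),(20,255,255))
for c in cv2.findContours(o,0,1)[0]:
    if cv2.contourArea(c)>600:print("cork",cv2.minAreaRect(ray(c[:,0],6,i)[:,:2].astype(np.float32)))
plan((430,308,160,81),(430,308,39,81))
E
```

```text
small [(array([432.7, 309.9]), np.float64(2.01)), (array([432.8, 310.7]), np.float64(1.58)), (array([432.8, 311.4]), np.float64(1.51))] 83
med [(array([431.8,  68.4]), np.float64(2.32)), (array([431.6,  68.5]), np.float64(1.33)), (array([431.6,  68.4]), np.float64(0.66))] 117
wide [(array([ 451.6, -137. ]), np.float64(2.66)), (array([ 451.6, -136.8]), np.float64(1.67)), (array([ 451.6, -136.7]), np.float64(1.0))] 142
cork ((564.4566040039062, 185.27337646484375), (109.62957000732422, 79.4565658569336), 69.13292694091797)
(430, 308, 160, 81) dp [-34.1, -17.0, 7.07] rot [-0.1, -0.0, -5.3]
(430, 308, 39, 81) dp [-34.1, -16.99, 19.17] rot [-0.1, -0.0, -5.3]
```

```bash
python3 -m pendant '{"dp":[[-8,-4,1.5],[-17,-8.5,3.5],[-26,-13,5.5],[-34.1,-17,7.07],[-34.1,-17,7.07],[-34.1,-17,7.07],[-34.1,-17,7.07],[-34.1,-17,7.07],[-34.1,-17,7.07],[-34.1,-17,7.07]],"delta_rot":[[0,0,-2],[0,0,-4],[0,0,-5.3],[0,0,-5.3],[0,0,-5.3],[0,0,-5.3],[0,0,-5.3],[0,0,-5.3],[0,0,-5.3],[0,0,-5.3]]}' 1 40
python3 - <<'E'
from h import *
i=viewer.camera_info("wrist");p,d=viewer.grab_frame("wrist");cv2.imwrite("pics/w1.png",p[:,:,::-1])
W=cloud(d,i);w=W[(W[...,2]>92)&(W[...,2]<110)&(d>0)]
k=np.hypot(w[:,0]-430,w[:,1]-308)<40
print(k.sum(),cv2.minAreaRect(w[k][:,:2].astype(np.float32)) if k.sum()>5 else 0, proj((430,308,104),i))
plan((430,308,160,81),(430,308,39,81))
E
```

```text
t: 1.35
tcp_pos: [429.3, 309.8, 161.0]
eef_rot: [0.0, 0.077, 0.997, 0.0]
wrist_force: [0.3, 0.3, -0.1]
width: 1.003
grip_force: 0.0
1737 ((429.26031494140625, 310.0694885253906), (31.239116668701172, 31.298555374145508), 46.43470764160156) (np.float64(247.5735175221044), np.float64(211.6301783237385))
(430, 308, 160, 81) dp [-0.09, -0.16, 0.1] rot [0.0, 0.0, 0.2]
(430, 308, 39, 81) dp [-0.08, -0.16, 12.2] rot [0.0, 0.0, 0.2]
```

View pics/w1.png

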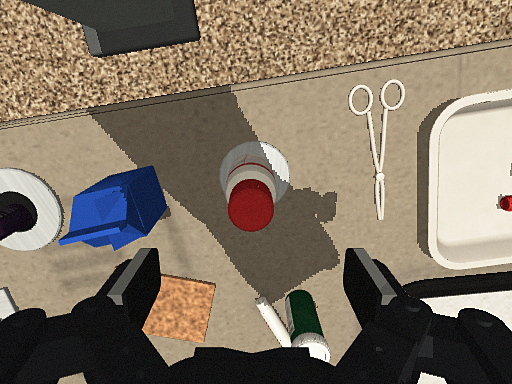

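The red cap is at (251,205), centred between the fingers. By depth it is at (429,310), 1–2 mm from the top-view value. I'll descend and grip.

```bash
python3 -m pendant '{"dp":[[0,0,4],[0,0,8],[0,0,11],[0,0,12.2],[0,0,12.2],[0,0,12.2]],"delta_rot":[[0,0,0],[0,0,0],[0,0,0],[0,0,0],[0,0,0],[0,0,0]]}'
python3 -m pendant '{"dp":[[0,0,0],[0,0,0],[0,0,0],[0,0,0],[0,0,0],[0,0,0],[0,0,0],[0,0,0]],"delta_rot":[[0,0,0],[0,0,0],[0,0,0],[0,0,0],[0,0,0],[0,0,0],[0,0,0],[0,0,0]]}' -1 40
python3 - <<'E'
from h import *
plan((430,308,160,81),(564,185,175,81),(564,185,42,81))
E
```

```text
t: 2.15
tcp_pos: [431.2, 309.4, 39.9]
eef_rot: [0.001, 0.078, 0.997, 0.001]
wrist_force: [0.1, 0.1, 0.4]
width: 0.999
grip_force: 0.0
t: 3.15
tcp_pos: [430.9, 308.9, 39.5]
eef_rot: [0.001, 0.078, 0.997, 0.0]
wrist_force: [0.5, -0.0, 6.0]
width: 0.47
grip_force: 40.7
(430, 308, 160, 81) dp [0.06, -0.09, -12.05] rot [0.1, 0.1, 0.0]
(564, 185, 175, 81) dp [-15.1, -10.15, -13.54] rot [0.1, 0.1, 0.0]
(564, 185, 42, 81) dp [-15.08, -10.17, -0.24] rot [0.1, 0.1, 0.0]
```

```bash
python3 -m pendant '{"dp":[[0,0,-3],[0,0,-8],[0,0,-13],[-4,-3,-13.5],[-9,-6,-13.5],[-13,-9,-13.5],[-15.1,-10.1,-13.5],[-15.1,-10.1,-13.5],[-15.1,-10.1,-11],[-15.1,-10.1,-7],[-15.1,-10.1,-3],[-15.1,-10.1,-1]],"delta_rot":[[0,0,0],[0,0,0],[0,0,0],[0,0,0],[0,0,0],[0,0,0],[0,0,0],[0,0,0],[0,0,0],[0,0,0],[0,0,0],[0,0,0]]}'
python3 -m pendant '{"dp":[[0,0,0.5],[0,0,0.8],[0,0,0.8],[0,0,0.8]],"delta_rot":[[0,0,0],[0,0,0],[0,0,0],[0,0,0]]}'
python3 -c "
from h import *
plan((564,185,40,81));print(observe()['wrist_force'])"
```

```text
t: 4.65
tcp_pos: [560.4, 186.5, 46.0]
eef_rot: [-0.002, 0.077, 0.997, -0.0]
wrist_force: [-0.1, -0.2, -0.8]
width: 0.472
grip_force: 40.9
t: 5.15
tcp_pos: [564.4, 185.6, 41.7]
eef_rot: [0.001, 0.078, 0.997, 0.0]
wrist_force: [-0.0, 0.1, -1.5]
width: 0.472
grip_force: 40.9
(564, 185, 40, 81) dp [0.03, -0.06, 0.17] rot [0.0, 0.1, 0.1]
[-0.02750561  0.05955313 -1.46403758]
```

```bash
python3 -m pendant '{"dp":[[0,0,0.15],[0,0,0.15]],"delta_rot":[[0,0,0],[0,0,0]]}'
python3 -m pendant '{"dp":[[0,0,0],[0,0,0],[0,0,0],[0,0,0],[0,0,0],[0,0,-1],[0,0,-5],[0,0,-10],[0,0,-13],[0,0,-13]],"delta_rot":[[0,0,0],[0,0,0],[0,0,0],[0,0,0],[0,0,0],[0,0,0],[0,0,0],[0,0,0],[0,0,0],[0,0,0]]}' 1
python3 -c "
from h import *
plan((435,71,150,81))"
```

```text
t: 5.4
tcp_pos: [564.1, 185.4, 39.5]
eef_rot: [0.0, 0.078, 0.997, 0.0]
wrist_force: [0.9, 1.6, -0.3]
width: 0.477
grip_force: 41.1
t: 6.65
tcp_pos: [565.8, 185.8, 173.1]
eef_rot: [0.003, 0.078, 0.997, 0.001]
wrist_force: [1.1, -0.5, 0.7]
width: 0.999
grip_force: 0.0
(435, 71, 150, 81) dp [11.15, -13.38, 2.21] rot [0.1, 0.4, 0.1]
```

```bash
python3 -m pendant '{"dp":[[3,-4,0],[7,-8,0.5],[11.1,-13.4,2.2],[11.1,-13.4,2.2],[11.1,-13.4,2.2],[11.1,-13.4,2.2]],"delta_rot":[[0,0,0],[0,0,0],[0,0,0],[0,0,0],[0,0,0],[0,0,0]]}'
cat >> h.py <<'E'
def blob(name,xy,lo,hi,rad=40):
    i=viewer.camera_info(name);p,d=viewer.grab_frame(name);W=cloud(d,i);w=W[(W[...,2]>lo)&(W[...,2]<hi)&(d>0)]
    w=w[np.hypot(w[:,0]-xy[0],w[:,1]-xy[1])<rad];r=cv2.minAreaRect(w[:,:2].astype(np.float32))
    print(len(w),np.round(r[0],1),np.round(r[1],1),round(r[2],1),"top",np.percentile(w[:,2],98).round(1));return p,d,i
E
python3 - <<'E'
from h import *
p,d,i=blob("wrist",(435,71),58,75);cv2.imwrite("pics/w2.png",p[:,:,::-1])
blob("top",(564,185),92,112)
plan((435,71,19,81))
E
```

```text
t: 7.4
tcp_pos: [434.8, 70.6, 147.6]
eef_rot: [0.001, 0.078, 0.997, 0.0]
wrist_force: [0.5, -0.1, -0.2]
width: 1.0
grip_force: 0.0
544 [434.2  72.2] [18.2 18.5] 80.7 top 70.1
115 [564.8 191.2] [20.2 31.3] 80.7 top 107.0
(435, 71, 19, 81) dp [-0.02, 0.02, 12.85] rot [0.0, 0.1, 0.1]
```

View pics/w2.png

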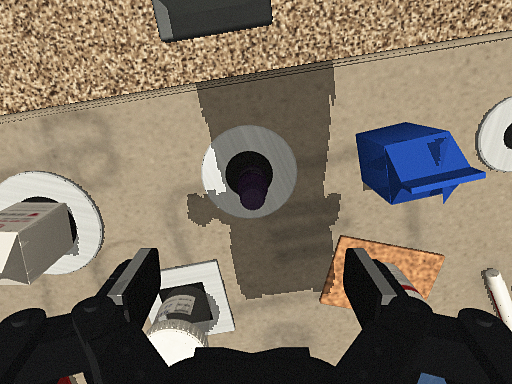

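The violet cap is at (252,195), centred on its plate, and the red bottle stands on the cork at (395,290). Next I'll grip the small bottle.

```bash
python3 -m pendant '{"dp":[[0,0,4],[0,0.1,8],[0,0.1,11],[0,0.1,12.7],[0,0.1,12.8],[0,0.1,12.8]],"delta_rot":[[0,0,0],[0,0,0],[0,0,0],[0,0,0],[0,0,0],[0,0,0]]}'
python3 -m pendant '{"dp":[[0,0,0],[0,0,0],[0,0,0],[0,0,0],[0,0,0],[0,0,0],[0,0,0],[0,0,0],[0,0,0]],"delta_rot":[[0,0,0],[0,0,0],[0,0,0],[0,0,0],[0,0,0],[0,0,0],[0,0,0],[0,0,0],[0,0,0]]}' -1 30
python3 - <<'E'
from h import *
plan((433,311,160,81),(433,311,21,81))
E
```

```text
t: 8.25
tcp_pos: [434.3, 71.5, 19.6]
eef_rot: [0.0, 0.078, 0.997, 0.0]
wrist_force: [-0.3, 0.2, 0.3]
width: 1.004
grip_force: 0.0
t: 9.38
tcp_pos: [433.7, 71.3, 19.5]
eef_rot: [0.0, 0.078, 0.997, 0.0]
wrist_force: [-1.4, -0.1, 5.9]
width: 0.275
grip_force: 29.5
(433, 311, 160, 81) dp [3.79, 23.67, -14.04] rot [0.0, 0.0, 0.0]
(433, 311, 21, 81) dp [3.8, 23.67, -0.14] rot [0.0, 0.0, 0.0]
```

```bash
python3 -m pendant '{"dp":[[0,0,-4],[0,0,-9],[0,0,-14],[1,5,-14],[1.7,10,-14],[2.4,15,-14],[3.2,20,-14],[3.8,23.7,-14],[3.8,23.7,-14],[3.8,23.7,-14],[3.8,23.7,-14]],"delta_rot":[[0,0,0],[0,0,0],[0,0,0],[0,0,0],[0,0,0],[0,0,0],[0,0,0],[0,0,0],[0,0,0],[0,0,0],[0,0,0]]}'
cat >> h.py <<'E'
def plate(name,xy,r):
    "circle fit of the plate edge (5 mm band of depth at plate top) by colour contour"
    i=viewer.camera_info(name);p,d=viewer.grab_frame(name);W=cloud(d,i)
    m=((W[...,2]>4)&(W[...,2]<9)&(d>0)&(np.hypot(W[...,0]-xy[0],W[...,1]-xy[1])<r+25)).astype(np.uint8)
    m=cv2.medianBlur(m,5);w=np.vstack([ray(c[:,0],6,i)[:,:2] for c in cv2.findContours(m,0,1)[0]])
    k=abs(np.hypot(*(w-xy).T)-r)<8;print(name,k.sum(),circ(w[k],r,xy));return p,d,i
E
python3 - <<'E'
from h import *
p,d,i=plate("wrist",(433,311),35);cv2.imwrite("pics/w3.png",p[:,:,::-1])
plate("top",(431.7,68.4),45)
plan((433,311,21,81))
E
```

```text
t: 10.75
tcp_pos: [432.6, 310.1, 158.9]
eef_rot: [-0.0, 0.079, 0.997, -0.0]
wrist_force: [0.6, -0.3, -1.4]
width: 0.278
grip_force: 29.8
wrist 198 (array([432.5, 313.1]), np.float64(0.74))
top 103 (array([432.2,  69.3]), np.float64(2.21))
(433, 311, 21, 81) dp [-0.01, 0.08, 13.82] rot [-0.0, -0.0, -0.0]
```

View pics/w3.png

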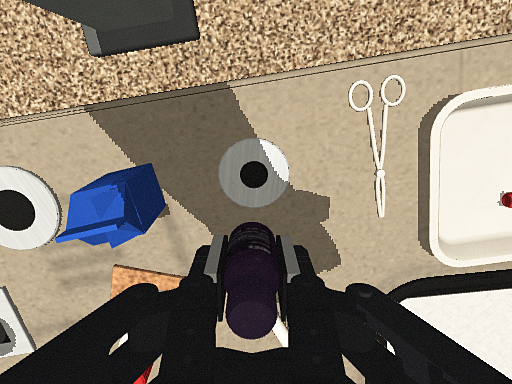

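The small plate is clear, with its inlay centre at (254,174), and the bottle hangs straight in the fingers. The plate centre comes out at about (432.5,312.5).

```bash
python3 -m pendant '{"dp":[[0,0.1,4],[0,0.2,8],[0,0.2,11],[0,0.2,13],[0,0.2,13.6],[0,0.2,13.85],[0,0.2,13.85]],"delta_rot":[[0,0,0],[0,0,0],[0,0,0],[0,0,0],[0,0,0],[0,0,0],[0,0,0]]}'
python3 -m pendant '{"dp":[[0,0,0],[0,0,0],[0,0,0],[0,0,0],[0,0,0],[0,0,-1],[0,0,-5],[0,0,-10],[0,0,-15],[0,0,-15]],"delta_rot":[[0,0,0],[0,0,0],[0,0,0],[0,0,0],[0,0,0],[0,0,0],[0,0,0],[0,0,0],[0,0,0],[0,0,0]]}' 1
python3 - <<'E'
from h import *
blob("wrist",(432,312),58,75)
plan((564,185,165,81))
E
```

```text
t: 11.72
tcp_pos: [433.7, 313.4, 21.4]
eef_rot: [0.001, 0.078, 0.997, 0.0]
wrist_force: [-0.6, 0.1, -1.0]
width: 0.274
grip_force: 29.8
t: 12.98
tcp_pos: [435.8, 314.7, 175.9]
eef_rot: [0.004, 0.078, 0.997, 0.003]
wrist_force: [-0.3, 0.2, 0.6]
width: 1.002
grip_force: 0.0
445 [434.4 314.5] [18.5 18.8] 84.7 top 70.2
(564, 185, 165, 81) dp [-14.8, -10.73, 0.87] rot [0.2, 0.3, 0.0]
```

```bash
python3 -m pendant '{"dp":[[-4,-3,0],[-8,-6,0.3],[-12,-9,0.6],[-14.8,-10.7,0.9],[-14.8,-10.7,0.9],[-14.8,-10.7,0.9],[-14.8,-10.7,0.9]],"delta_rot":[[0,0,0],[0,0,0],[0,0,0],[0,0,0],[0,0,0],[0,0,0],[0,0,0]]}'
python3 - <<'E'
from h import *
blob("wrist",(564,185),92,112)
plan((564,185,40,81))
E
```

```text
t: 13.9
tcp_pos: [561.4, 185.2, 161.3]
eef_rot: [-0.001, 0.077, 0.997, -0.0]
wrist_force: [0.4, -0.1, 0.0]
width: 1.002
grip_force: 0.0
1725 [562.7 186.5] [31.3 31.6] 37.9 top 106.0
(564, 185, 40, 81) dp [-0.25, 0.01, 12.15] rot [-0.0, -0.0, 0.1]
```

```bash
python3 -m pendant '{"dp":[[-0.2,0,4],[-0.2,0,8],[-0.2,0,11],[-0.2,0,12.2],[-0.2,0,12.2],[-0.2,0,12.2]],"delta_rot":[[0,0,0],[0,0,0],[0,0,0],[0,0,0],[0,0,0],[0,0,0]]}'
python3 -m pendant '{"dp":[[0,0,0],[0,0,0],[0,0,0],[0,0,0],[0,0,0],[0,0,0],[0,0,0],[0,0,0]],"delta_rot":[[0,0,0],[0,0,0],[0,0,0],[0,0,0],[0,0,0],[0,0,0],[0,0,0],[0,0,0]]}' -1 40
python3 - <<'E'
from h import *
plan((432,69,175,81),(432,69,41,81))
E
```

```text
t: 14.7
tcp_pos: [565.6, 184.6, 41.1]
eef_rot: [0.001, 0.078, 0.997, 0.0]
wrist_force: [0.8, 0.3, 1.1]
width: 1.001
grip_force: 0.0
t: 15.7
tcp_pos: [565.1, 184.3, 40.5]
eef_rot: [0.001, 0.078, 0.997, 0.0]
wrist_force: [-0.9, 0.2, 5.7]
width: 0.473
grip_force: 40.4
(432, 69, 175, 81) dp [11.33, -13.45, -13.48] rot [0.0, 0.1, 0.0]
(432, 69, 41, 81) dp [11.35, -13.46, -0.08] rot [0.0, 0.1, 0.0]
```

```bash
python3 -m pendant '{"dp":[[0,0,-3],[0,0,-8],[0,0,-13],[3,-4,-13.5],[7,-8,-13.5],[10,-12,-13.5],[11.3,-13.4,-13.5],[11.3,-13.4,-13.5],[11.3,-13.4,-13.5],[11.3,-13.4,-13.5]],"delta_rot":[[0,0,0],[0,0,0],[0,0,0],[0,0,0],[0,0,0],[0,0,0],[0,0,0],[0,0,0],[0,0,0],[0,0,0]]}'
python3 - <<'E'
from h import *
plate("wrist",(432,69),45)
blob("wrist",(432,69),185,280)
plan((432,69,40,81))
E
```

```text
t: 16.95
tcp_pos: [433.1, 69.9, 174.5]
eef_rot: [0.0, 0.078, 0.997, 0.0]
wrist_force: [-0.4, 1.3, -1.6]
width: 0.47
grip_force: 41.0
wrist 199 (array([431.7,  69.6]), np.float64(0.81))
30024 [426.7  69.8] [80.  35.1] 81.2 top 264.2
(432, 69, 40, 81) dp [0.05, -0.1, 13.44] rot [0.0, -0.0, 0.1]
```

```bash
python3 -m pendant '{"dp":[[0,0,4],[0,0,8],[0,0,11],[0,0,12.8],[0,0,13.2],[0,0,13.4],[0,0,13.4]],"delta_rot":[[0,0,0],[0,0,0],[0,0,0],[0,0,0],[0,0,0],[0,0,0],[0,0,0]]}'
python3 -m pendant '{"dp":[[0,0,0],[0,0,0],[0,0,0],[0,0,0],[0,0,0],[0,0,-1],[0,0,-5],[0,0,-10],[0,0,-14],[0,0,-14]],"delta_rot":[[0,0,0],[0,0,0],[0,0,0],[0,0,0],[0,0,0],[0,0,0],[0,0,0],[0,0,0],[0,0,0],[0,0,0]]}' 1
python3 - <<'E'
from h import *
blob("wrist",(432,69),92,115)
plan((563,-18,175,81))
E
```

```text
t: 17.92
tcp_pos: [432.8, 69.5, 41.2]
eef_rot: [0.001, 0.078, 0.997, 0.0]
wrist_force: [-0.4, -1.0, -1.5]
width: 0.474
grip_force: 41.0
t: 19.18
tcp_pos: [434.5, 69.4, 184.5]
eef_rot: [0.004, 0.078, 0.997, 0.0]
wrist_force: [-0.9, -0.7, -0.1]
width: 0.999
grip_force: 0.0
1438 [430.5  71.5] [31.8 31.2] 58.9 top 106.1
(563, -18, 175, 81) dp [-14.17, -6.61, 0.79] rot [0.0, 0.2, 0.0]
```

Two are done, each within about 3 mm of centre. The cup is next.

```bash
python3 -m pendant '{"dp":[[-4,-2,0],[-8,-4,0.3],[-12,-5.5,0.6],[-14.2,-6.6,0.8],[-14.2,-6.6,0.8],[-14.2,-6.6,0.8],[-14.2,-6.6,0.8]],"delta_rot":[[0,0,0],[0,0,0],[0,0,0],[0,0,0],[0,0,0],[0,0,0],[0,0,0]]}'
python3 - <<'E'
from h import *
blob("wrist",(563,-18),72,85,45)
plan((563,-18,45,81))
E
```

```text
t: 20.1
tcp_pos: [560.9, -17.1, 172.4]
eef_rot: [-0.0, 0.078, 0.997, 0.0]
wrist_force: [-0.5, -0.1, 0.1]
width: 1.0
grip_force: 0.0
4006 [563.1 -17.1] [58.6 59. ] 70.2 top 77.7
(563, -18, 45, 81) dp [-0.2, -0.06, 12.77] rot [0.0, -0.0, 0.1]
```

```bash
python3 -m pendant '{"dp":[[-0.1,0,4],[-0.2,0,8],[-0.2,0,11],[-0.2,0,12.6],[-0.2,0,12.8],[-0.2,0,12.8]],"delta_rot":[[0,0,0],[0,0,0],[0,0,0],[0,0,0],[0,0,0],[0,0,0]]}'
python3 -m pendant '{"dp":[[0,0,0],[0,0,0],[0,0,0],[0,0,0],[0,0,0],[0,0,0],[0,0,0]],"delta_rot":[[0,0,0],[0,0,0],[0,0,0],[0,0,0],[0,0,0],[0,0,0],[0,0,0]]}' -1 40
python3 - <<'E'
from h import *
plan((564,185,150,81),(564,185,46,81))
E
```

```text
t: 20.9
tcp_pos: [564.8, -18.2, 45.7]
eef_rot: [0.001, 0.078, 0.997, -0.0]
wrist_force: [0.1, -0.0, -0.1]
width: 0.999
grip_force: 0.0
t: 21.78
tcp_pos: [564.9, -18.4, 46.0]
eef_rot: [0.001, 0.078, 0.997, -0.0]
wrist_force: [-1.1, -0.2, 5.7]
width: 0.675
grip_force: 42.2
(564, 185, 150, 81) dp [3.24, 20.08, -10.4] rot [0.0, 0.1, 0.0]
(564, 185, 46, 81) dp [3.26, 20.07, -0.0] rot [0.0, 0.1, 0.0]
```

```bash
python3 -m pendant '{"dp":[[0,0,-3],[0,0,-7],[0.8,5,-8],[1.6,10,-8],[2.4,15,-8],[3.2,19,-8],[3.2,20,-8],[3.2,20,-7],[3.2,20,-4],[3.2,20,-1.5],[3.2,20,-0.5],[3.2,20,-0.3]],"delta_rot":[[0,0,0],[0,0,0],[0,0,0],[0,0,0],[0,0,0],[0,0,0],[0,0,0],[0,0,0],[0,0,0],[0,0,0],[0,0,0],[0,0,0]]}'
python3 -m pendant '{"dp":[[0,0,0],[0,0,0.1],[0,0,0.15]],"delta_rot":[[0,0,0],[0,0,0],[0,0,0]]}'
python3 - <<'E'
from h import *
s=observe();print(s["wrist_force"],s["tcp_pos"])
for n in("top",):
    i=viewer.camera_info(n);p,d=viewer.grab_frame(n);hsv=cv2.cvtColor(p,cv2.COLOR_RGB2HSV);cv2.imwrite("pics/t4.png",cv2.resize(p[110:245,125:385,::-1],None,fx=3,fy=3))
    m=((hsv[...,1]<45)&(hsv[...,2]>125)).astype(np.uint8)
    for c in cv2.findContours(m,0,1)[0]:
        w=ray(c[:,0],6,i)[:,:2].astype(np.float32);r=cv2.minAreaRect(w)
        if np.hypot(r[0][0]-561,r[0][1]+20)<25 and len(w)>20:print(r)
E
```

```text
t: 23.28
tcp_pos: [563.2, 183.2, 46.9]
eef_rot: [-0.001, 0.079, 0.997, -0.0]
wrist_force: [0.1, -0.0, -1.0]
width: 0.677
grip_force: 43.2
t: 23.65
tcp_pos: [564.0, 184.5, 46.8]
eef_rot: [0.001, 0.078, 0.997, 0.0]
wrist_force: [-0.7, -0.6, -0.5]
width: 0.676
grip_force: 43.2
[-0.74733383 -0.59213254 -0.54928002] [564.02758783 184.48743097  46.78559858]
((561.6137084960938, -19.932140350341797), (95.45143127441406, 95.78336334228516), 2.9766125679016113)
```

View pics/t4.png

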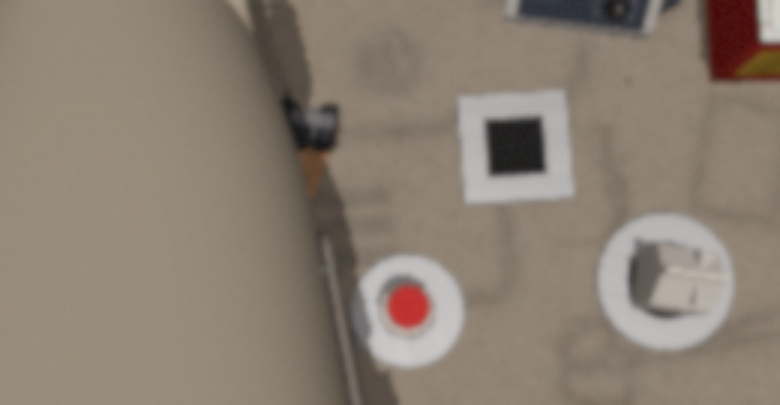

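The square plate is clear at (516,146) in the crop, centre (561.6,-20), and the red bottle stands centred on the medium plate at (408,307). I'll release the cup and go to the carton.

```bash
python3 -m pendant '{"dp":[[0,0,0.07],[0,0,0.07]],"delta_rot":[[0,0,0],[0,0,0]]}'
python3 -m pendant '{"dp":[[0,0,0],[0,0,0],[0,0,0],[0,0,0],[0,0,-1],[0,0,-5],[0,0,-10],[0,0,-14],[0,0,-14]],"delta_rot":[[0,0,0],[0,0,0],[0,0,0],[0,0,0],[0,0,0],[0,0,0],[0,0,0],[0,0,0],[0,0,0]]}' 1
python3 -c "
from h import *
plan((451,-133.5,180,81))"
```

```text
t: 23.95
tcp_pos: [563.8, 184.5, 46.1]
eef_rot: [0.0, 0.078, 0.997, 0.0]
wrist_force: [-2.1, -0.2, 5.0]
width: 0.673
grip_force: 43.5
t: 25.08
tcp_pos: [566.1, 184.8, 190.4]
eef_rot: [0.004, 0.078, 0.997, 0.001]
wrist_force: [-0.3, -0.1, 0.8]
width: 1.001
grip_force: 0.0
(451, -133.5, 180, 81) dp [6.42, -33.24, 0.89] rot [0.2, 0.5, 0.0]
```

```bash
python3 -m pendant '{"dp":[[1,-5,0],[2,-11,0],[3,-17,0],[4,-23,0.3],[5.5,-29,0.6],[6.4,-33.2,0.9],[6.4,-33.2,0.9],[6.4,-33.2,0.9],[6.4,-33.2,0.9]],"delta_rot":[[0,0,0],[0,0,0],[0,0,0],[0,0,0],[0,0,0],[0,0,0],[0,0,0],[0,0,0],[0,0,0]]}'
python3 - <<'E'
from h import *
p,d,i=blob("wrist",(451,-133),67,98,45);cv2.imwrite("pics/w5.png",p[:,:,::-1])
blob("wrist",(451,-133),20,98,45)
plate("wrist",(451.6,-136.8),55)
blob("top",(564,185),72,85,45)
plan((451,-133.5,51,81))
E
```

```text
t: 26.2
tcp_pos: [448.9, -132.6, 176.3]
eef_rot: [-0.0, 0.077, 0.997, 0.0]
wrist_force: [0.2, 0.2, 0.8]
width: 1.001
grip_force: 0.0
2694 [ 450.4 -132.8] [45.5 46.8] 80.5 top 96.0
3252 [ 450.4 -133.1] [46.1 47.2] 80.3 top 95.6
wrist 288 (array([ 451.9, -135.7]), np.float64(1.29))
520 [563.1 184.9] [56.3 57.5] 64.9 top 78.7
(451, -133.5, 51, 81) dp [-0.21, -0.04, 12.54] rot [0.0, 0.0, 0.1]
```

View pics/w5.png

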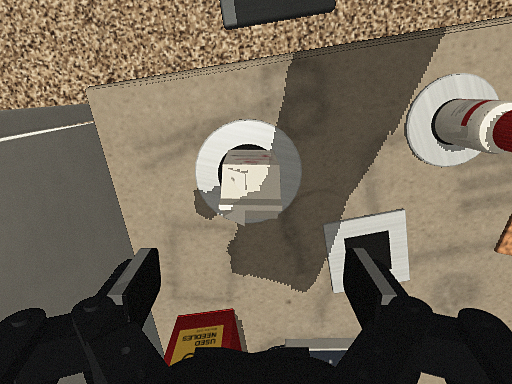

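The carton at (250,180) is square to the fingers, with its faces at about 80.5°. I'll grip it.

```bash
python3 -m pendant '{"dp":[[-0.1,0,4],[-0.15,0,8],[-0.15,0,11],[-0.15,0,12.3],[-0.15,0,12.5],[-0.15,0,12.5]],"delta_rot":[[0,0,0],[0,0,0],[0,0,0],[0,0,0],[0,0,0],[0,0,0]]}'
python3 -m pendant '{"dp":[[0,0,0],[0,0,0],[0,0,0],[0,0,0],[0,0,0],[0,0,0],[0,0,0],[0,0,0]],"delta_rot":[[0,0,0],[0,0,0],[0,0,0],[0,0,0],[0,0,0],[0,0,0],[0,0,0],[0,0,0]]}' -1 35
python3 - <<'E'
from h import *
plan((561.6,-20,140,87),(561.6,-20,53,87))
E
```

```text
t: 27.15
tcp_pos: [451.0, -134.2, 52.3]
eef_rot: [0.001, 0.078, 0.997, -0.0]
wrist_force: [0.5, 0.4, -0.5]
width: 1.002
grip_force: 0.0
t: 28.15
tcp_pos: [450.8, -134.1, 52.2]
eef_rot: [0.001, 0.078, 0.997, -0.0]
wrist_force: [0.6, 0.2, 6.1]
width: 0.536
grip_force: 36.5
(561.6, -20, 140, 87) dp [-9.19, 12.99, -8.77] rot [-0.0, 0.1, -6.0]
(561.6, -20, 53, 87) dp [-9.17, 12.99, -0.07] rot [-0.0, 0.1, -6.0]
```

```bash
python3 -m pendant '{"dp":[[0,0,-3],[0,0,-7],[-2,3,-8.5],[-4.5,7,-8.5],[-7.5,11,-8.5],[-9.2,13,-8.5],[-9.2,13,-8.5],[-9.2,13,-7],[-9.2,13,-4],[-9.2,13,-1.5],[-9.2,13,-0.6],[-9.2,13,-0.3]],"delta_rot":[[0,0,0],[0,0,-2],[0,0,-4],[0,0,-7],[0,0,-10],[0,0,-12],[0,0,-12],[0,0,-12],[0,0,-12],[0,0,-12],[0,0,-12],[0,0,-12]]}'
python3 -m pendant '{"dp":[[0,0,0],[0,0,0],[0,0,0]],"delta_rot":[[0,0,0],[0,0,0],[0,0,0]]}'
python3 - <<'E'
from h import *
plan((561.6,-20,52.4,93))
E
```

```text
t: 29.65
tcp_pos: [560.3, -20.3, 53.8]
eef_rot: [-0.001, -0.026, 1.0, 0.0]
wrist_force: [0.1, 0.0, -0.8]
width: 0.53
grip_force: 36.2
t: 30.02
tcp_pos: [561.8, -19.8, 55.2]
eef_rot: [0.001, -0.027, 1.0, -0.0]
wrist_force: [0.2, -0.1, -0.9]
width: 0.528
grip_force: 36.2
(561.6, -20, 52.4, 93) dp [0.02, -0.02, 0.28] rot [-0.0, 0.1, 0.0]
```

```bash
python3 -m pendant '{"dp":[[0,0,0.15],[0,0,0.27],[0,0,0.27]],"delta_rot":[[0,0,0],[0,0,0],[0,0,0]]}'
python3 -m pendant '{"dp":[[0,0,0],[0,0,0],[0,0,0],[0,0,0],[0,0,0],[0,0,-1],[0,0,-5],[0,0,-10],[0,0,-14],[0,0,-14]],"delta_rot":[[0,0,0],[0,0,0],[0,0,0],[0,0,0],[0,0,0],[0,0,0],[0,0,0],[0,0,0],[0,0,0],[0,0,0]]}' 1
python3 -c "
from h import *
blob('wrist',(561.6,-20),20,98,45)
plan((563.5,185,180,93))"
```

```text
t: 30.4
tcp_pos: [561.4, -19.8, 52.2]
eef_rot: [0.0, -0.027, 1.0, -0.0]
wrist_force: [-1.4, 0.4, 4.7]
width: 0.53
grip_force: 36.7
t: 31.65
tcp_pos: [563.7, -20.2, 196.5]
eef_rot: [0.004, -0.027, 1.0, -0.001]
wrist_force: [-0.3, -0.8, -0.4]
width: 1.003
grip_force: 0.0
2826 [561.2 -18.9] [47.  46.2] 2.5 top 95.5
(563.5, 185, 180, 93) dp [-1.18, 20.46, 1.4] rot [-0.1, 0.3, 0.0]
```

```bash
python3 -m pendant '{"dp":[[-0.3,5,0],[-0.6,10,0],[-1,15,0],[-1.1,19,0.5],[-1.2,20.5,1.4],[-1.2,20.5,1.4],[-1.2,20.5,1.4],[-1.2,20.5,1.4]],"delta_rot":[[0,0,0],[0,0,0],[0,0,0],[0,0,0],[0,0,0],[0,0,0],[0,0,0],[0,0,0]]}'
python3 -c "
from h import *
blob('wrist',(563.5,185),72,85,45)
plan((563.5,185,45.5,93))"
```

```text
t: 32.7
tcp_pos: [562.7, 184.2, 177.9]
eef_rot: [0.0, -0.026, 1.0, -0.0]
wrist_force: [-0.1, -0.6, 0.2]
width: 0.995
grip_force: 0.0
3893 [561.5 185.8] [58.5 58.6] 31.2 top 77.8
(563.5, 185, 45.5, 93) dp [-0.07, 0.06, 13.25] rot [-0.0, 0.0, -0.1]
```

```bash
python3 -m pendant '{"dp":[[0,0.1,4],[0,0.1,8],[0.1,0.1,11],[0.1,0.1,13],[0.1,0.1,13.2],[0.1,0.1,13.2]],"delta_rot":[[0,0,0],[0,0,0],[0,0,0],[0,0,0],[0,0,0],[0,0,0]]}'
python3 -m pendant '{"dp":[[0,0,0],[0,0,0],[0,0,0],[0,0,0],[0,0,0],[0,0,0],[0,0,0]],"delta_rot":[[0,0,0],[0,0,0],[0,0,0],[0,0,0],[0,0,0],[0,0,0],[0,0,0]]}' -1 40
python3 - <<'E'
from h import *
plan((451.5,-136.3,190,93),(451.5,-136.3,46,93))
E
```

```text
t: 33.5
tcp_pos: [562.0, 186.2, 46.5]
eef_rot: [0.001, -0.026, 1.0, 0.0]
wrist_force: [-0.4, 0.5, 0.9]
width: 1.002
grip_force: 0.0
t: 34.38
tcp_pos: [562.4, 186.6, 47.2]
eef_rot: [0.001, -0.027, 1.0, 0.0]
wrist_force: [-0.6, -0.8, 6.7]
width: 0.675
grip_force: 42.2
(451.5, -136.3, 190, 93) dp [12.75, -31.66, -14.32] rot [0.0, 0.2, 0.0]
(451.5, -136.3, 46, 93) dp [12.79, -31.66, 0.08] rot [0.0, 0.2, 0.0]
```

```bash
python3 -m pendant '{"dp":[[0,0,-4],[0,0,-9],[0,0,-14],[2,-5,-14.3],[4,-10,-14.3],[6,-15,-14.3],[8,-20,-14.3],[10,-25,-14.3],[12,-30,-14.3],[12.8,-31.7,-14.3],[12.8,-31.7,-14.3],[12.8,-31.7,-14.3]],"delta_rot":[[0,0,0],[0,0,0],[0,0,0],[0,0,0],[0,0,0],[0,0,0],[0,0,0],[0,0,0],[0,0,0],[0,0,0],[0,0,0],[0,0,0]]}'
python3 - <<'E'
from h import *
plate("wrist",(451.6,-136.3),55)
plan((451.5,-136.3,47.2,93))
E
```

```text
t: 35.88
tcp_pos: [450.4, -136.3, 188.7]
eef_rot: [0.0, -0.027, 1.0, 0.0]
wrist_force: [-0.3, -0.0, 0.3]
width: 0.673
grip_force: 43.3
wrist 226 (array([ 452.6, -135.7]), np.float64(0.86))
(451.5, -136.3, 47.2, 93) dp [-0.1, -0.03, 14.15] rot [0.0, 0.0, 0.1]
```

```bash
python3 -m pendant '{"dp":[[0,0,4],[-0.1,0,8],[-0.1,0,11],[-0.1,0,13],[-0.1,0,13.7],[-0.1,0,14.1],[-0.1,0,14.1],[-0.1,0,14.15]],"delta_rot":[[0,0,0],[0,0,0],[0,0,0],[0,0,0],[0,0,0],[0,0,0],[0,0,0],[0,0,0]]}'
python3 -m pendant '{"dp":[[0,0,0],[0,0,0],[0,0,0],[0,0,0],[0,0,-1],[0,0,-5],[0,0,-10],[0,0,-16],[0,0,-16]],"delta_rot":[[0,0,0],[0,0,0],[0,0,0],[0,0,0],[0,0,0],[0,0,0],[0,0,0],[0,0,0],[0,0,0]]}' 1
python3 - <<'E'
from h import *
blob("wrist",(451.6,-136),72,85,45)
blob("top",(432,312),58,75);blob("top",(432,69),92,115);blob("top",(561.6,-20),67,98,45);blob("top",(585,339),74,90)
p,_=viewer.grab_frame("scene");cv2.imwrite("pics/s9.png",p[130:300,120:400,::-1].repeat(2,0).repeat(2,1))
E
```

```text
t: 36.92
tcp_pos: [452.0, -137.0, 48.0]
eef_rot: [0.001, -0.027, 1.0, -0.0]
wrist_force: [0.1, -0.2, -0.8]
width: 0.675
grip_force: 43.3
t: 38.05
tcp_pos: [454.2, -138.2, 212.9]
eef_rot: [0.005, -0.027, 1.0, -0.002]
wrist_force: [0.1, -0.2, -0.7]
width: 1.003
grip_force: 0.0
3094 [ 451.5 -137.7] [59.  58.2] 0.8 top 77.9
65 [435.6 312.6] [17.2 17.6] 89.9 top 70.8
172 [431.   70.7] [27.5 29.5] 89.2 top 107.0
391 [561.8 -19.3] [46.5 45.7] 2.0 top 94.2
197 [585. 339.] [32.9 33.9] 76.2 top 83.1
```

View pics/s9.png

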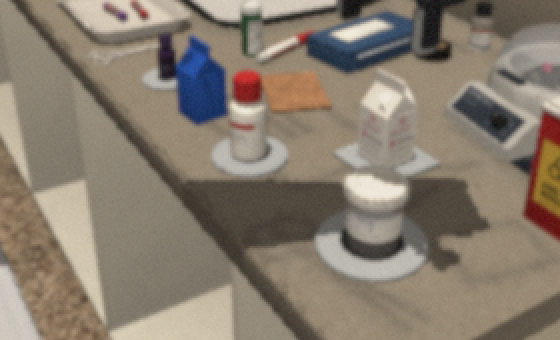

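All four stand upright and centred: violet at (166,60), red at (248,120), carton at (387,125) and cup at (375,220). The vial hasn't moved. I'm handing the job in.

```bash
python3 -m pendant '{"dp":[[0,0,0],[0,0,0],[0,0,0],[0,0,0]],"delta_rot":[[0,0,0],[0,0,0],[0,0,0],[0,0,0]]}' | head -1; python3 -c "
from bench import order
print(order.job_done())"
```

```text
t: 38.85
the job is handed in; nothing more can be done
None
```

I handed the job in at about 39 s of the 136 s allowed: by my last measurements all four containers stand upright on their own plates, each about 3 mm or less off centre, and the green vial hasn't moved; no verdict came back.

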